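Clear the offcuts from the punching slab

ROBOT

A 6-joint arm with a two-finger parallel gripper is mounted at the origin on the work surface. World frame = base frame: x ahead of the robot, y to its left, z up, the work surface at z = 0. Lengths are in m, angles in rad, forces in N, time in s.
With the tool pointing down it reaches from about 0.3 to 0.875 m from the base axis. Payload 6.4 kg.
Tool frame: the origin (TCP) lies on the centre line of the jaws, within the pads' length; the fingertips stand ctrl.tip_extent ahead of it and the grasp point (between the pads) lies 8 mm behind it (ctrl.tip_extent is the distance from the TCP to the fingertips, in m); z points along the fingers, y is the line along which they close (so a half turn about z gives the same grasp; the last joint's range is limited). The gripper opens to 85 mm and grips with 20 to 120 N. Pads are 22 mm wide; open, the fingers measure 114 mm over their backs; the gripper's body (76 mm by 85 mm) begins 54 mm behind the grasp point. The pads swing forward as they close: fully open they stand 13 mm farther back than shut.
Start: joints at [-1.49, 0.181, 1.607, -0, 1.354, -0.206], TCP at [0.163, -0.552, 0.242] pointing down, gripper open.
Joint ranges: [-2.99, 2.99], [-0.89, 2.07], [0.3, 2.58], [-1.14, 4.28], [0, 2.63], [-3.12, 3.12]. Speed limits (rad/s): [2.57, 2.57, 3.01, 3.14, 3.14, 3.14].

INTERFACE

Orientations are given as a unit quaternion [w, x, y, z].
In Python, from bench import ctrl gives the robot as it stands.
- The arm moves only by the shell command python3 -m handwheel 'ROWS'. ROWS is JSON, a list of rows, each a list of 7 numbers: the turn, a rotation vector about the tool's x, y, z as a fraction of full scale, then the shift along the tool's x, y, z as a fraction of full scale, then the opening, from 0 (shut) to 1 (fully open). In form: [[rx, ry, rz, x, y, z, jaw], ...]. A call has exactly 8 rows; each row shifts and turns the commanded pose from where the row before left it, along the tool's axes as they then stand; what a row does not reach is not made up. Full scale, the value 1, is 300 mm for a shift and pi rad for a turn. A row lasts 1/10 s, in which the tool goes at most 50 mm and 8.59 degrees, less where a joint would pass 70% of its speed; a pose out of reach is approached as far as the arm can. A call with a number of a shift or a turn outside -1 to 1 is refused whole. A call with a gripper value outside its range is refused whole. The fingers move at their own pace and stop on an object; the grip force is fixed at half the most. Time passes only in rows, so rows that do not move let the fingers close, or fill a call up. It gives the time, the measured TCP pose, the force, the opening and the grip force at its end, in the units of the state.
- ctrl.get_obs(): the state, without advancing time (a new reading comes with each control period).
- ctrl.camera(name): name is "scene" or "top" or "wrist"; returns the picture (400x640x3 uint8, blue, green, red); there is no depth.
- ctrl.camera_model(name): a dict with "camera_matrix" (3x3 intrinsics, pixels), "cam_to_world" (4x4, takes a point from camera to world coordinates). Camera axes: x right, y up, looking along -z (the intrinsics and any distortion apply to the point x, -y, -z); pixel columns grow to the right and rows downward; lengths in m; the calibration is good to about 2 mm. A picture is of the moment at which its call begins: read the wrist's pose just before it. camera_model takes no time and is no camera call; for the wrist camera it gives the pose at the moment of the call.
- ctrl.hand_in(): hands the job in; it is judged then, once.
The state is a dict: "time_s": time; "q": joint angles; "dq": joint speeds; "joint_efforts": joint torques, N m; "eef_pos": TCP position; "eef_rot": TCP orientation; "wrist_force": force on the tool from outside, world axes, zero at the start; "torque": the same for the moment, N m; "opening": opening from 0.0 (shut) to 1.0 (fully open); "grasp_force": force on a finger pad.
Only numpy, scipy, OpenCV 4.12 (cv2) and the standard library are available. Lean on these libraries where they do the work, as an engineer would, in place of code of your own. Each camera call takes 0.05 s, during which the arm holds its last target. There are 200 camera calls.

TASK

Clear the three wooden offcuts (a rectangular block, a round disc and a notched L-shaped piece) off the white punching slab by pushing them over its edge into the empty scrap tray; slide them, do not lift them. The waisted, turned wooden edge slicker standing among them is a tool: leave it standing where it is, and leave the mallet, tape roll and jar alone.

Things in the scene. Friction and masses are not known exactly. Their poses are not given: they have to be found in the camera images.
- slab: White plastic punching slab, fixed to the bench for the episode, 270 mm along its x, 320 mm along its y, 65 mm thick (a 20 mm white plate on a 45 mm wooden base). Origin at the centre of its underside, z up; its top is 65 mm above the bench. It stands at a different place and yaw each time. A tray stands along each of its two y edges (at y = +160 and -160 mm): one is the scrap tray, the other the tool tray, either way round.
- scrap_tray: Empty open steel scrap tray, fixed for the episode, 270 mm along its x, 150 mm along its y, 57 mm high, walls and floor 4 mm. Origin at the centre of its underside, axes parallel to the slab's. It stands 4 to 8 mm off the slab's +y or -y edge, its rim 8 mm below the slab's top.
- tool_tray: The same steel tray on the slab's other side, fixed, with four steel punches lying along x on two wooden rests, all below its rim. Not for scrap. Origin at the centre of its underside.
- block: Rectangular wooden offcut, 50 (its x) by 36 (its y) by 24 mm high, about 30 g, loose, lying on the slab at any yaw. Origin at the centre of its underside.
- block_mid (a point): Centre of the block, 12 mm above its underside.
- disc: Round wooden offcut lying flat on the slab, 50 mm diameter, 24 mm high, about 33 g, loose. Origin at the centre of its underside.
- disc_mid (a point): Centre of the disc, 12 mm above its underside.
- notched: L-shaped wooden offcut, loose, about 28 g, 24 mm high: a bar 50 mm along its x (-25 to 25) by 20 mm (y from -20 to 0) with a 24 mm long step (x from -25 to -1) on its +y side (y from 0 to 20). Origin at the centre of the 50 by 40 mm outline, on the underside; any yaw.
- notched_mid (a point): Point 12 mm above the origin of the notched offcut (mid height).
- slicker: Turned wooden edge slicker (a tool) standing loose on the slab on its 40 mm diameter foot, 50 mm tall, with a 20 mm waist and a 34 mm head, about 60 g. Origin at the centre of its underside. The four things on the slab stand in four lanes at x of about -97, -32, +32 and +97 mm in the slab's frame (within 3 mm), on alternating sides of y = 0 (|y| from 30 to 75 mm), in any order.
- mallet: White-headed mallet lying loose on the bench beyond the slab, about 300 mm long, head 64 mm diameter by 90 mm. Origin under the middle of its length, handle along its -x.
- tape: Roll of paper tape lying loose on the bench, 100 mm diameter, 24 mm high. Origin at the centre of its underside.
- jar: Closed white jar with a paper label standing loose on the bench, 60 mm diameter, 70 mm tall. Origin at the centre of its underside.

How it is judged:
By the outcome, as a careful person would: the job done as asked, in the order asked, and still so for the second after the job is handed in, with the robot touching nothing.
It also fails if it takes over 64 s, if anything falls off the work surface, if the arm or the gripper's body presses on something with over 40 N, if the wrist force passes 120 N, or if a joint passes its speed limit or range.

## Working session

There is one attempt and no reset: what is moved stays moved. The work goes in short steps, Python scripts to look and compute and a shell command to move; the robot and the scene stay as the last step left them, time stands still between calls to the robot, and variables do not carry over. Pictures are saved under pics/ and viewed, at most 10 in all, crops included, and the job is handed in when it is done.

```bash
mkdir -p pics; python3 - <<'E'
from bench import ctrl
import cv2,numpy as np
np.set_printoptions(precision=4,suppress=True)
im=ctrl.camera("top");cv2.imwrite("pics/top0.png",im)
m=ctrl.camera_model("top");print(m)
o=ctrl.get_obs();print(o['eef_pos'],o['eef_rot'],o['time_s'],ctrl.tip_extent)
E
```

```text
{'camera_matrix': array([[447.7014,   0.    , 318.3933],
       [  0.    , 447.7014, 200.9378],
       [  0.    ,   0.    ,   1.    ]]), 'cam_to_world': array([[ 0.0046,  0.9842, -0.1767,  0.3521],
       [-0.9999,  0.0067,  0.0115,  0.029 ],
       [ 0.0125,  0.1767,  0.9842,  1.6604],
       [ 0.    ,  0.    ,  0.    ,  1.    ]])}
[ 0.1626 -0.551   0.2414] [-0.0008  0.9897  0.1429  0.0001] 0.05 0.011
```

View pics/top0.png

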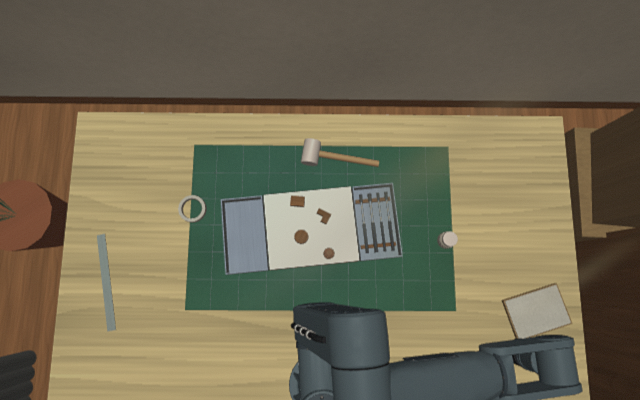

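The scrap tray is on the left (world +y) at about px (245,235) and the tool tray is on the right. I'll enlarge the slab to read positions.

```bash
python3 - <<'E'
import cv2
im=cv2.imread("pics/top0.png")[180:280,250:370]
cv2.imwrite("pics/c0.png",cv2.resize(im,None,fx=6,fy=6,interpolation=cv2.INTER_CUBIC))
E
```

```text
(no output)
```

View pics/c0.png

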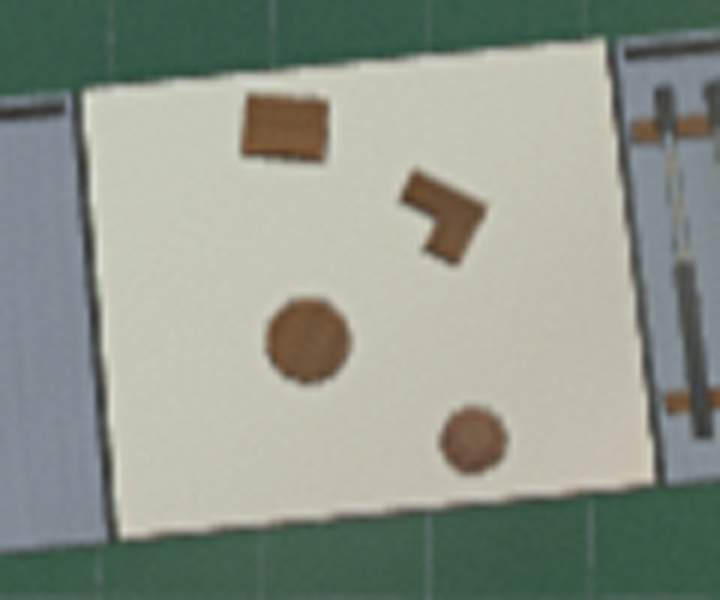

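```bash
cat > h.py <<'E'
from bench import ctrl
import numpy as np
from scipy.spatial.transform import Rotation as R
np.set_printoptions(precision=4,suppress=True)
def ray(name,uv,z,m=None):
    m=m or ctrl.camera_model(name);K=m['camera_matrix'];T=m['cam_to_world']
    d=np.linalg.inv(K)@[uv[0],uv[1],1];d=T[:3,:3]@(d*[1,-1,-1]);o=T[:3,3]
    return o+d*(z-o[2])/d[2]
E
python3 - <<'E'
from h import *
from scipy.optimize import least_squares
f=lambda p:((p[0]+.5)/6-.5+250,(p[1]+.5)/6-.5+180)
P=lambda p,z:ray("top",f(p),z)[:2]
c=[P(p,.065) for p in[(82,89),(607,39),(657,485),(117,541)]]
# left = +y world. model slab with +y toward scrap; x = ahead
loc=np.array([[.135,.16],[.135,-.16],[-.135,-.16],[-.135,.16]])
rot=lambda a:np.array([[np.cos(a),-np.sin(a)],[np.sin(a),np.cos(a)]])
s=least_squares(lambda s:(loc@rot(s[2]).T+s[:2]-c).ravel(),[.4,0,0]);print("slab",s.x,"res mm",s.fun*1e3)
L=lambda p,z:(P(p,z)-s.x[:2])@rot(s.x[2])
for n,p,z in[("disc",(309,340),.089),("slicker",(473,440),.115),("block",(286,127),.087)]+[("L%d"%i,q,.089) for i,q in enumerate([(414,169),(488,208),(458,266),(421,248),(440,220),(400,200)])]+[("B%d"%i,q,.089) for i,q in enumerate([(248,95),(329,99),(325,160),(243,154)])]:print(n,P(p,z),"slab",L(p,z)*1e3)
print(R.from_quat(np.roll(ctrl.get_obs()['eef_rot'],-1)).as_matrix())
E
```

```text
slab [0.5432 0.0377 0.104 ] res mm [-0.4091  0.5622 -0.3641  0.0085 -0.1135 -0.6987  0.8867  0.1279]
disc [0.5078 0.0709] slab [-31.7738  36.6425]
slicker [ 0.4484 -0.0244] slab [-100.749   -51.9178]
block [0.6348 0.0861] slab [96.1549 38.5468]
L0 [0.6097 0.0098] slab [ 63.24   -34.6644]
L1 [ 0.5866 -0.034 ] slab [ 35.7288 -75.9057]
L2 [ 0.552  -0.0164] slab [  3.1094 -54.7118]
L3 [0.5625 0.0055] slab [ 15.8711 -34.0837]
L4 [ 0.5793 -0.0057] slab [ 31.3664 -46.9215]
L5 [0.5911 0.018 ] slab [ 45.5579 -24.576 ]
B0 [0.6537 0.1089] slab [117.2571  59.2521]
B1 [0.6516 0.0606] slab [110.174  11.507]
B2 [0.6148 0.0626] slab [73.7505 17.3193]
B3 [0.618  0.1113] slab [82.0644 65.3523]
[[ 0.9592  0.2829 -0.0001]
 [ 0.2829 -0.9592  0.0017]
 [ 0.0004 -0.0016 -1.    ]]
```

Slab yaw is 0.104. In the slab frame (mm), the disc is at (-32,37), the block at (96,38), the slicker at (-100,-52), and the L's trailing corner at (36,-76). I'll push along slab +y with the jaws partly open across the push direction.

```bash
cat > go.py <<'E'
import sys
from h import *
x,y,z=[float(a)/1e3 for a in sys.argv[1:4]]
S=R.from_euler('z',.104).as_matrix();c=np.array([.5432,.0377,0])
o=ctrl.get_obs();T=R.from_quat(np.roll(o['eef_rot'],-1)).as_matrix()
W=np.c_[S[:,1],S[:,0],[0,0,-1]]
print("slab mm",(S.T@(o['eef_pos']-c))*1e3,"shift frac",T.T@(c+S@[x,y,z]-o['eef_pos'])/.3,"turn frac",R.from_matrix(T.T@W).as_rotvec()/np.pi,"t",o['time_s'],"F",o['wrist_force'],"op",o['opening'])
E
python3 -m handwheel '[[0,0,0,0.1,-0.09,0,0.25],[0,0,0,0.1,-0.09,0,0.25],[0,0,0,0.1,-0.09,0,0.25],[0,0,0,0.1,-0.09,0,0.25],[0,0,0,0.1,-0.09,0,0.25],[0,0,0,0.1,-0.09,0,0.25],[0,0,0,0.1,-0.09,0,0.25],[0,0,0,0.1,-0.09,0,0.25]]'
python3 -m handwheel '[[0,0,0,0.1,-0.09,0,0.25],[0,0,0,0.1,-0.09,0,0.25],[0,0,0,0.1,-0.09,0,0.25],[0,0,0,0.1,-0.09,0,0.25],[0,0,0,0.1,-0.09,0,0.25],[0,0,0,0.1,-0.09,0,0.25],[0,0,0,0.1,-0.09,0,0.25],[0,0,0,0.1,-0.09,0,0.25]]'
python3 -m handwheel '[[0,0,-0.046,0,0,0,0.25],[0,0,-0.046,0,0,0,0.25],[0,0,-0.046,0,0,0,0.25],[0,0,-0.046,0,0,0,0.25],[0,0,-0.046,0,0,0,0.25],[0,0,-0.046,0,0,0,0.25],[0,0,-0.046,0,0,0,0.25],[0,0,-0.046,0,0,0,0.25]]'
python3 go.py -32 -12 82
```

```text
time_s: 0.85
eef_pos: [0.3321, -0.2747, 0.2419]
eef_rot: [-0.0, 0.99, 0.143, -0.0]
wrist_force: [0.7, -0.3, -0.4]
opening: 0.251
grasp_force: 0.0
time_s: 1.65
eef_pos: [0.5012, 0.0004, 0.2419]
eef_rot: [-0.0, 0.99, 0.143, -0.0]
wrist_force: [0.7, -0.3, -0.7]
opening: 0.247
grasp_force: 0.0
time_s: 2.45
eef_pos: [0.5005, -0.0013, 0.2417]
eef_rot: [-0.001, 0.749, 0.663, -0.0]
wrist_force: [-0.2, -0.3, 0.2]
opening: 0.253
grasp_force: 0.0
slab mm [-46.5612 -34.3123 241.6961] shift frac [0.0833 0.0313 0.5323] turn frac [-0.0004 -0.0001 -0.0719] t 2.45 F [-0.1545 -0.2769  0.1798] op 0.253269800496017
```

```bash

python3 -m handwheel '[[0,0,-0.036,0.04,0.016,0,0.25],[0,0,-0.036,0.04,0.016,0,0.25],[0,0,0,0,0,0.08,0.25],[0,0,0,0,0,0.08,0.25],[0,0,0,0,0,0.08,0.25],[0,0,0,0,0,0.08,0.25],[0,0,0,0,0,0.08,0.25],[0,0,0,0,0,0,0.25]]'
python3 - <<'E'
from h import *;import cv2
cv2.imwrite("pics/s1.png",ctrl.camera("scene"))
E
python3 go.py -32 -12 82
```

```text
time_s: 3.25
eef_pos: [0.509, 0.0224, 0.1186]
eef_rot: [-0.003, 0.672, 0.741, -0.002]
wrist_force: [0.0, 1.0, -0.2]
opening: 0.251
grasp_force: 0.0
slab mm [-34.2308 -12.0511 120.6111] shift frac [0.     0.008  0.1287] turn frac [-0.0015 -0.0004 -0.0018] t 3.3 F [ 0.0064 -0.074   0.7512] op 0.24973399710535382
```

View pics/s1.png

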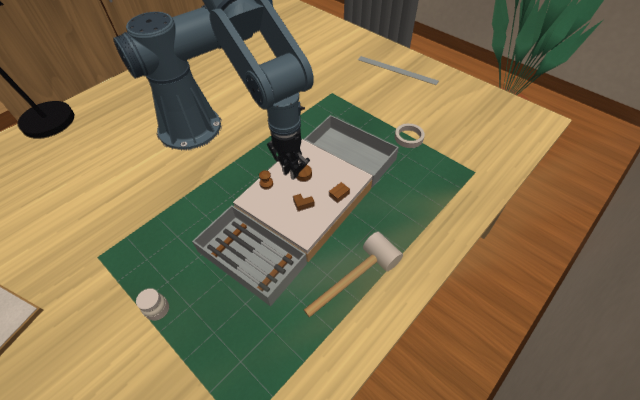

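The gripper (px 290,160) hovers just behind the disc (305,172), clear of the slicker (265,180). I'll descend and push.

```bash

python3 -m handwheel '[[0,0,0,0,0.008,0.06,0.25],[0,0,0,0,0,0.06,0.25],[0,0,0,0,0,0.008,0.25],[0,0,0,0,0,0,0.25],[0,0,0,0.03,0,0,0.25],[0,0,0,0.03,0,0,0.25],[0,0,0,0.04,0,0,0.25],[0,0,0,0.04,0,0,0.25]]'
python3 go.py -32 178 82
python3 -m handwheel '[[0,0,0,0.04,0,0,0.25],[0,0,0,0.04,0,0,0.25],[0,0,0,0.04,0,0,0.25],[0,0,0,0.04,0,0,0.25],[0,0,0,0.04,0,0,0.25],[0,0,0,0.04,0,0,0.25],[0,0,0,0.04,0,0,0.25],[0,0,0,0.04,0,0,0.25]]'
python3 go.py -32 178 82
```

```text
time_s: 4.1
eef_pos: [0.5105, 0.0651, 0.0845]
eef_rot: [0.0, 0.671, 0.741, 0.0]
wrist_force: [-0.3, 0.4, 0.2]
opening: 0.248
grasp_force: 0.2
slab mm [-29.6469  30.6083  84.4555] shift frac [ 0.4913 -0.0105  0.0081] turn frac [ 0.0003  0.     -0.0017] t 4.1 F [-0.2788  0.3761  0.2418] op 0.24756912535401726
time_s: 4.9
eef_pos: [0.5008, 0.1604, 0.0839]
eef_rot: [-0.0, 0.672, 0.741, -0.0]
wrist_force: [0.6, -0.5, -0.3]
opening: 0.25
grasp_force: 0.2
slab mm [-29.39   126.4273  83.8645] shift frac [ 0.1719 -0.0097  0.0062] turn frac [-0.     -0.     -0.0018] t 4.9 F [ 0.6202 -0.4848 -0.3419] op 0.2497040737519944
```

```bash

python3 -m handwheel '[[0,0,0,0.035,0,0,0.25],[0,0,0,0.035,0,0,0.25],[0,0,0,0.035,0,0,0.25],[0,0,0,0.035,0,0,0.25],[0,0,0,0.035,0,0,0.25],[0,0,0,0,0,0,0.25],[0,0,0,0,0,-0.1,0.25],[0,0,0,0,0,-0.1,0.25]]'
python3 -m handwheel '[[0,0,0,0,0,-0.1,0.25],[0,0,0,0,0,-0.1,0.25],[0,0,0,-0.12,0.08,0,0.25],[0,0,0,-0.12,0.08,0,0.25],[0,0,0,-0.12,0.08,0,0.25],[0,0,0,-0.12,0.08,0,0.25],[0,0,0,-0.12,0.08,0,0.25],[0,0,0,0,0,0,0.25]]'
python3 - <<'E'
from h import *;import cv2
cv2.imwrite("pics/s2.png",ctrl.camera("scene")[80:280,160:430].repeat(2,0).repeat(2,1))
E
python3 go.py 96 -10 82
```

```text
time_s: 5.7
eef_pos: [0.4948, 0.2113, 0.1435]
eef_rot: [-0.001, 0.671, 0.741, -0.001]
wrist_force: [0.7, -0.3, 0.5]
opening: 0.249
grasp_force: 0.0
time_s: 6.5
eef_pos: [0.6355, 0.0392, 0.2037]
eef_rot: [0.001, 0.673, 0.739, -0.0]
wrist_force: [-0.5, 1.0, 0.1]
opening: 0.248
grasp_force: 0.0
slab mm [ 90.6164  -5.5948 203.3917] shift frac [-0.0144  0.0182  0.4046] turn frac [-0.0001  0.0001 -0.0031] t 6.55 F [-0.729  -0.0665 -0.1012] op 0.24866863799588082
```

View pics/s2.png

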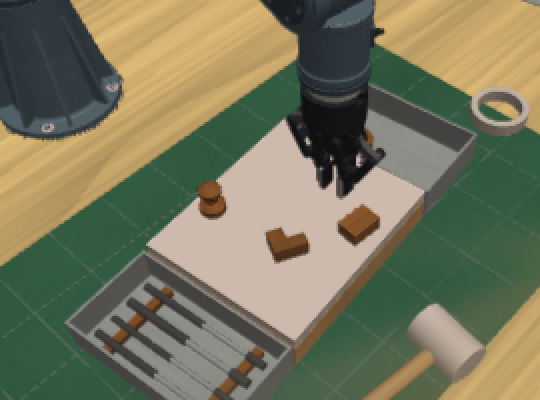

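A bit of the disc shows in the tray behind the gripper (px ~368,135), and the slicker, L and block are undisturbed. Next is the block.

```bash

python3 -m handwheel '[[0,0,0,-0.016,0.016,0,0.25],[0,0,0,0,0,0.1,0.25],[0,0,0,0,0,0.1,0.25],[0,0,0,0,0,0.1,0.25],[0,0,0,0,0,0.06,0.25],[0,0,0,0,0,0.04,0.25],[0,0,0,0,0,0,0.25],[0,0,0,0,0,0,0.25]]'
python3 go.py 96 178 82
python3 -m handwheel '[[0,0,0,0.03,0,0,0.25],[0,0,0,0.03,0,0,0.25],[0,0,0,0.04,0,0,0.25],[0,0,0,0.04,0,0,0.25],[0,0,0,0.04,0,0,0.25],[0,0,0,0.04,0,0,0.25],[0,0,0,0.04,0,0,0.25],[0,0,0,0.04,0,0,0.25]]'
python3 go.py 96 178 82
```

```text
time_s: 7.35
eef_pos: [0.6386, 0.0405, 0.0848]
eef_rot: [0.0, 0.671, 0.741, 0.0]
wrist_force: [-0.1, -0.4, 1.0]
opening: 0.249
grasp_force: 0.0
slab mm [95.146  -7.1415 84.771 ] shift frac [ 0.6171 -0.0002  0.0091] turn frac [ 0.0003  0.0001 -0.0016] t 7.35 F [-0.0659 -0.4002  0.9717] op 0.24869356403758677
time_s: 8.15
eef_pos: [0.6291, 0.1307, 0.0838]
eef_rot: [-0.0, 0.671, 0.741, -0.0]
wrist_force: [-0.4, -0.1, 0.1]
opening: 0.252
grasp_force: 0.2
slab mm [95.1157 83.5758 83.8216] shift frac [0.3148 0.0012 0.0061] turn frac [-0.     -0.     -0.0017] t 8.15 F [-0.4232 -0.1433  0.1146] op 0.25170825290666116
```

```bash

python3 -m handwheel '[[0,0,0,0.04,0,0,0.25],[0,0,0,0.04,0,0,0.25],[0,0,0,0.04,0,0,0.25],[0,0,0,0.04,0,0,0.25],[0,0,0,0.04,0,0,0.25],[0,0,0,0.04,0,0,0.25],[0,0,0,0.04,0,0,0.25],[0,0,0,0,0,0,0.25]]'
python3 go.py 33 -102 82
python3 -m handwheel '[[0,0,0,0,0,-0.1,0.25],[0,0,0,0,0,-0.1,0.25],[0,0,0,0,0,-0.1,0.25],[0,0,0,-0.15,-0.034,0,0.25],[0,0,0,-0.15,-0.034,0,0.25],[0,0,0,-0.15,-0.034,0,0.25],[0,0,0,-0.15,-0.034,0,0.25],[0,0,0,-0.15,-0.034,0,0.25]]'
python3 -m handwheel '[[0,0,0,-0.15,-0.034,0,0.25],[0,0,0,-0.03,0,0,0.25],[0,0,0,0,0,0,0.25],[0,0,0,0,0,0,0.25],[0,0,0,0,0,0,0.25],[0,0,0,0,0,0,0.25],[0,0,0,0,0,0,0.25],[0,0,0,0,0,0,0.25]]'
python3 go.py 33 -102 82
python3 - <<'E'
from h import *;import cv2
cv2.imwrite("pics/s3.png",ctrl.camera("scene")[80:280,160:430].repeat(2,0).repeat(2,1))
E
```

```text
time_s: 8.95
eef_pos: [0.6207, 0.215, 0.0839]
eef_rot: [-0.0, 0.671, 0.742, 0.0]
wrist_force: [-0.1, -0.0, 0.4]
opening: 0.252
grasp_force: 0.0
slab mm [ 95.5052 168.2585  83.8636] shift frac [-0.9017 -0.2048  0.0059] turn frac [ 0.     -0.0001 -0.0013] t 8.95 F [-0.0532 -0.0071  0.3625] op 0.25155853944862855
time_s: 9.75
eef_pos: [0.5919, -0.0178, 0.1741]
eef_rot: [0.0, 0.672, 0.741, 0.0]
wrist_force: [0.6, -0.3, 0.2]
opening: 0.249
grasp_force: 0.0
time_s: 10.55
eef_pos: [0.5876, -0.0697, 0.1739]
eef_rot: [-0.0, 0.671, 0.741, -0.0]
wrist_force: [1.0, -0.3, 0.7]
opening: 0.254
grasp_force: 0.0
slab mm [  33.0141 -111.4704  173.8703] shift frac [ 0.0316 -0.0002  0.3062] turn frac [-0.     -0.     -0.0014] t 10.55 F [ 0.9842 -0.295   0.6985] op 0.2536873929917966
```

View pics/s3.png

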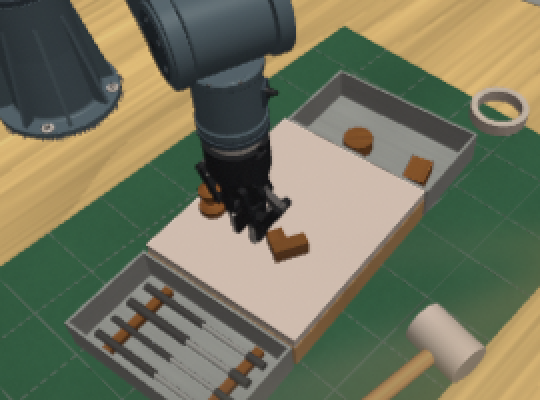

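The disc (357,140) and block (418,168) both lie in the scrap tray. Now the L.

```bash

python3 -m handwheel '[[0,0,0,0.02,0,0,0.25],[0,0,0,0,0,0.1,0.25],[0,0,0,0,0,0.1,0.25],[0,0,0,0,0,0.06,0.25],[0,0,0,0,0,0.04,0.25],[0,0,0,0,0,0,0.25],[0,0,0,0.03,0,0,0.25],[0,0,0,0.03,0,0,0.25]]'
python3 -m handwheel '[[0,0,0,0.03,0,0,0.25],[0,0,0,0.03,0,0,0.25],[0,0,0,0.04,0,0,0.25],[0,0,0,0.04,0,0,0.25],[0,0,0,0.04,0,0,0.25],[0,0,0,0.04,0,0,0.25],[0,0,0,0.04,0,0,0.25],[0,0,0,0.04,0,0,0.25]]'
python3 -m handwheel '[[0,0,0,0.04,0,0,0.25],[0,0,0,0.04,0,0,0.25],[0,0,0,0.04,0,0,0.25],[0,0,0,0.04,0,0,0.25],[0,0,0,0.04,0,0,0.25],[0,0,0,0.04,0,0,0.25],[0,0,0,0.04,0,0,0.25],[0,0,0,0.04,0,0,0.25]]'
python3 go.py 33 178 82
python3 - <<'E'
from h import *;import cv2
cv2.imwrite("pics/s4.png",ctrl.camera("scene")[80:280,160:430].repeat(2,0).repeat(2,1))
E
```

```text
time_s: 11.4
eef_pos: [0.5861, -0.0463, 0.0853]
eef_rot: [0.001, 0.672, 0.741, 0.001]
wrist_force: [-0.2, 0.3, 0.6]
opening: 0.252
grasp_force: 0.0
time_s: 12.2
eef_pos: [0.5762, 0.044, 0.0839]
eef_rot: [0.0, 0.671, 0.741, -0.0]
wrist_force: [0.2, -0.1, 0.9]
opening: 0.25
grasp_force: 0.4
time_s: 13.0
eef_pos: [0.5668, 0.1395, 0.0839]
eef_rot: [-0.0, 0.671, 0.741, -0.0]
wrist_force: [-0.0, -0.5, 0.7]
opening: 0.25
grasp_force: 0.4
slab mm [34.0723 98.7846 83.8997] shift frac [ 0.264  -0.0051  0.0063] turn frac [-0.     -0.     -0.0018] t 13.0 F [-0.0275 -0.5187  0.7264] op 0.2501841815853593
```

View pics/s4.png

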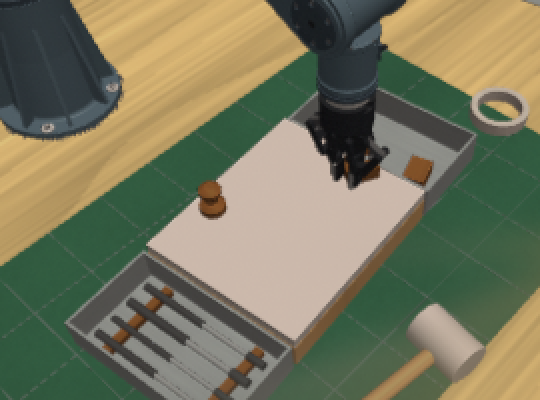

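The L is ahead of the fingers at the slab's edge (px ~365,165) and the slicker hasn't moved. I'll finish the push and retreat.

```bash

python3 -m handwheel '[[0,0,0,0.04,0,0,0.25],[0,0,0,0.04,0,0,0.25],[0,0,0,0.04,0,0,0.25],[0,0,0,0.04,0,0,0.25],[0,0,0,0.04,0,0,0.25],[0,0,0,0.04,0,0,0.25],[0,0,0,0.035,0,0,0.25],[0,0,0,0,0,0,0.25]]'
python3 -m handwheel '[[0,0,0,0,0,-0.1,0.25],[0,0,0,0,0,-0.1,0.25],[0,0,0,0,0,-0.1,0.25],[0,0,0,0,0,-0.1,0.25],[0,0,0,-0.15,0,0,0.25],[0,0,0,-0.15,0,0,0.25],[0,0,0,-0.15,0,0,0.25],[0,0,0,-0.15,0,0,0.25]]'
python3 - <<'E'
from h import *;import cv2
cv2.imwrite("pics/s5.png",ctrl.camera("scene")[80:280,160:430].repeat(2,0).repeat(2,1))
E
```

```text
time_s: 13.85
eef_pos: [0.5585, 0.2221, 0.0839]
eef_rot: [-0.0, 0.671, 0.742, 0.0]
wrist_force: [-0.3, 0.2, -0.4]
opening: 0.252
grasp_force: 0.0
time_s: 14.65
eef_pos: [0.5764, 0.0396, 0.2041]
eef_rot: [0.0, 0.671, 0.741, 0.0]
wrist_force: [0.7, 0.0, -0.4]
opening: 0.248
grasp_force: 0.0
```

View pics/s5.png

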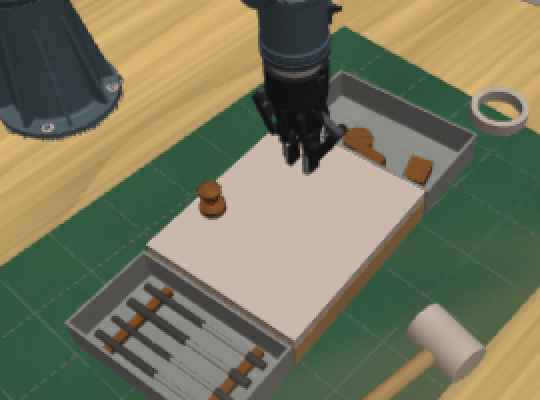

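The L (370,152) is off the slab's top next to the disc. I'll check from above that it isn't hung up on the rim.

```bash
python3 - <<'E'
from h import *;import cv2
a=ctrl.camera("top")[180:280,215:315];b=ctrl.camera("scene")[110:185,315:405]
f=lambda i,h,w:cv2.resize(i,(w,h),interpolation=cv2.INTER_CUBIC)
cv2.imwrite("pics/t6.png",np.hstack([f(a,380,380),f(b,380,420)]))
E
```

```text
(no output)
```

View pics/t6.png

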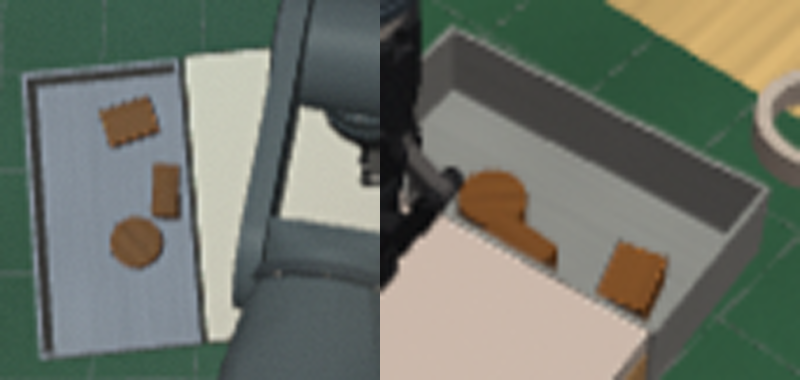

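All three offcuts are inside the scrap tray. The L stands on its edge just inside the wall, clear of the rim and the slab.

```bash
python3 -c "
from bench import ctrl
print(ctrl.hand_in())"
```

```text
the job is handed in; nothing more can be done
None
```

The block, disc and notched piece were pushed off the slab into the scrap tray, the slicker is still standing where it was, and the job was handed in after about 15 s of robot time.

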